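# Switch on the supply of the radio test meter at its locking toggle

### The job

The next radio is waiting: switch on the supply of the wooden-cased test meter with the lever-lock toggle that has the red collar. Draw its collar up along the lever, throw the lever from its lower to its upper position, then let go so that the collar springs all the way back down and locks it there. Leave the toggle with the plain steel collar as it is, and do not shift the things lying about.

Things in the scene. Friction and masses are not known exactly. Their poses are not given: they have to be found in the camera images.
- test_meter: wooden console of the test meter, 240 deep (x) x 320 wide (y) x 225 high, fixed, yaw within 0.25. Origin: centre of its underside, z up, front towards its own -x. Its switch deck slopes up at 33 deg from the front lip (x -120, z 45) to x +10, z 129. On the deck two toggles stand at x -35, y +65 and -65 (which is which varies); at x -90 are posts and a range knob, at most 25 off the deck.
- visor_edge (a point): middle of the lower front edge of the visor, a 12 thick board over the toggles, at x -18, z 213 of the meter and as wide as it; behind it an upright meter face at x +10 (its bezel reaches x -13). An upright tool has no room at the toggles: lean it back to the meter's front by 25 to 50 deg. Axes as the meter's.
- red_pivot (a point): the point on the deck (x -35, z 100 of the meter) about which the lever of the toggle with the RED collar swings; its axes are the meter's, the swing axis is y. A round nut 24 in diameter, 4 high, and on it a bushing 14 in diameter, up to 20 high, surround it.
- red_grip (a point): centre of the red knurled collar, a cylinder 22 in diameter, 18 long, round the lever: grip its sides, fingers closing along y. Axes: z outward along the lever, y the swing axis. 30 from the pivot when the collar is down. Beside it room is free down to the nut. The steel lever (6.6 in diameter, 11 at its end) runs on out of the collar and ends 64 from the pivot.
- red_collar (a joint): how far the red collar is drawn up along its lever, m: 0 down (locked), 0.009 the stop. Only when it is up 0.005 or more can the lever leave either end. A spring presses it down with 2 N at the bottom, 4 N at the stop.
- red_lever (a joint): angle of the lever with the red collar, rad: 0 lower position (off, as at the start: leaning 46 deg from vertical to the meter's front), 0.454 upper position (on, leaning 20 deg to the front); turns about +y of the pivot. A light over-centre spring (0.04 N m) snaps it to the nearer end while the collar is up; with the collar down it is blocked at the end where it stands.
- plain_grip (a point): centre of the collar of the other toggle, the same in all but its plain steel colour; not to be worked.
- plain_lever (a joint): angle of the lever with the plain steel collar, rad, as for the red one; starts at 0 and stays there.
- radio_body: pink plastic radio body standing upright beside the meter, 42 x 165 x 95 high; origin at the centre of its underside; loose.
- knob_bin: grey steel stack-nest bin with amber knob blanks in it, 190 x 168 x 75 high, at a side of the meter; origin at the centre of its underside; loose.
- dial_lens: silvered glass dial lens, 64 in diameter, 10 high, lying on top of the meter; origin at the centre of its underside; loose.
- knob_a: amber bakelite knob blank, 34 in diameter, 18 high, on the table in front of the meter; loose.
- knob_b: the other amber bakelite knob blank, the same; loose.
- screwdriver: screwdriver, 170 long, lying on the table in front of the meter; loose.
- loudspeaker: small round loudspeaker chassis lying face up, 100 in diameter, 38 high, by the meter's front right; loose.

How it is judged:
By the outcome, as a careful person would: the job done as asked, in the order asked, and still so for the second after the job is handed in, with the robot touching nothing.
It also fails if it takes over 35 s, if anything falls off the work surface, if the arm or the gripper's body presses on something with over 40 N, if the wrist force passes 120 N, or if a joint passes its speed limit or range.

### The arm

A 6-joint arm with a two-finger parallel gripper is mounted at the origin on the work surface. World frame = base frame: x ahead of the robot, y to its left, z up, the work surface at z = 0. Lengths are in m, angles in rad, forces in N, time in s.
With the tool pointing down it reaches from about 0.25 to 0.775 m from the base axis. Payload 4 kg.
Tool frame: the origin (TCP) lies where the fingers leave the gripper's body, on its centre line; the fingertips stand 97 mm ahead of it and the grasp point (between the pads) lies 78 mm ahead of it; z points along the fingers, y is the line along which they close (so a half turn about z gives the same grasp; the last joint's range is limited). The gripper opens to 94 mm and grips with 3 to 60 N. Pads are 16 mm wide; open, the fingers measure 119 mm over their backs; the gripper's body (75 mm by 177 mm) begins 78 mm behind the grasp point.
Start: joints at [1.087, 0.087, 1.371, -0, 1.684, -0.103], TCP at [0.204, 0.511, 0.303] pointing down, gripper open.
Joint ranges: [-3.1, 3.1], [-0.76, 2.03], [0.27, 2.55], [-1.08, 4.22], [0.17, 2.65], [-2.57, 2.57]. Speed limits (rad/s): [2.79, 2.79, 3.14, 3.14, 3.14, 3.14].

### API

Orientations are given as [roll, pitch, yaw] about the fixed x, y, z axes, in that order (R = Rz(yaw) Ry(pitch) Rx(roll)).
In Python, from bench import robot, eyes gives the robot as it stands. The module is installed in compiled form; this text tells all that it offers.
- The arm moves only by the tool carry_out, never from a script. Its argument "deltas" is a list of rows, each an object of numbers: "dx", "dy", "dz": the shift along the tool's x, y, z each as a share of 0.02 m, from -1 to 1; "wx", "wy", "wz": the turn, a rotation vector about the tool's x, y, z each as a share of 0.12 rad, from -1 to 1; "gripper": the closure in counts, from 0 (fully open) to 255 (shut). In form: [{"dx": .., "dy": .., "dz": .., "wx": .., "wy": .., "wz": .., "gripper": ..}, ...]. A call has 1 to 20 rows; each row shifts and turns the commanded pose from where the row before left it, along the tool's axes as they then stand; what a row does not reach is not made up. A row lasts 1/12 s, in which the tool goes at most 41.7 mm and 7.16 degrees, less where a joint would pass 70% of its speed; a pose out of reach is approached as far as the arm can. A call with a number of a shift or a turn outside -1 to 1 is refused whole. A call with a gripper value outside its range is refused whole. The fingers move at their own pace and stop on an object; the grip force is fixed at half the most. Time passes only in rows, so rows that do not move let the fingers close. It gives the time, the measured TCP pose, the force, the opening and the grip force at its end, in the units of the state.
- robot.get_obs(): the state, without advancing time (a new reading comes with each control period).
- eyes.snapshot(name): name is "scene" or "top" or "wrist"; returns the picture (420x560x3 uint8, red, green, blue); there is no depth.
- eyes.get_calibration(name): a dict with "fovy" (degrees; the focal length in pixels is half the picture's height over the tangent of half this angle, whatever the lens; pixels are square), "cx", "cy" (the principal point, pixels), "k1" (the pictures are not rectified: a ray, as slopes to the right and down, at radius r is drawn at 1 + k1 r^2 times it, then the intrinsics apply), "R" (3x3) and "t" (3): a world point X has camera coordinates R X + t. Camera axes: x right, y down, z forward; pixel columns grow to the right and rows downward; lengths in m; the calibration is good to about 2 mm. A picture is of the moment at which its call begins: read the wrist's pose just before it. get_calibration takes no time and is no camera call; for the wrist camera it gives the pose at the moment of the call.
- robot.close_job(): hands the job in; it is judged then, once.
The state is a dict: "time": time; "joint_positions": joint angles; "qvel": joint speeds; "joint_torque": joint torques, N m; "tool_pos": TCP position; "ee_rot": TCP orientation; "wrist_force": force on the tool from outside, world axes, zero at the start; "wrist_torque": the same for the moment, N m; "width": finger opening in m; "finger_force": force on a finger pad.
Only numpy, scipy, OpenCV 4.12 (cv2) and the standard library are available. Lean on these libraries where they do the work, as an engineer would, in place of code of your own. Each camera call takes 0.05 s, during which the arm holds its last target. There are 200 camera calls.

## Working session

There is one attempt and no reset: what is moved stays moved. The work goes in short steps, Python scripts to look and compute and a tool call to move; the robot and the scene stay as the last step left them, time stands still between calls to the robot, and variables do not carry over. Pictures are saved under pics/ and viewed, at most 10 in all, crops included, and the job is handed in when it is done.

Besides the shell and the picture viewer there is one more tool, called after "Request:" as a command line: name --argument value ..., lists and objects as JSON in quotes. carry_out: Moves the arm, as the interface text tells. Shift numbers are shares of 0.02 m and turn numbers shares of 0.12 rad, none past 1 either way. Its arguments: {"type":"object","properties":{"deltas":{"type":"array","items":{"type":"object","properties":{"dx":{"type":"number"},"dy":{"type":"number"},"dz":{"type":"number"},"wx":{"type":"number"},"wy":{"type":"number"},"wz":{"type":"number"},"gripper":{"type":"number"}}}}},"required":["deltas"]}

```bash
mkdir -p pics
python3 - <<'E'
from bench import robot, eyes
import cv2
for n in ("scene","top"):
    im=eyes.snapshot(n); cv2.imwrite(f"pics/{n}0.png",cv2.resize(im[:,:,::-1],(800,600),interpolation=cv2.INTER_CUBIC))
    c=eyes.get_calibration(n); print(n,c)
print(robot.get_obs())
E
```

```text
scene {'fovy': 42.03621260355394, 'cx': 283.20790675788146, 'cy': 216.04346858783504, 'k1': -0.1031228707283582, 'R': array([[ 0.40310806,  0.91508597, -0.01102554],
       [ 0.75985735, -0.34139341, -0.55323354],
       [-0.5100203 ,  0.21463506, -0.83295323]]), 't': array([-0.21492856, -0.31800607,  1.83339956])}
top {'fovy': 47.49251279006768, 'cx': 267.21184666516547, 'cy': 209.27708805469248, 'k1': -0.13527054114332498, 'R': array([[-0.00552457, -0.99990442, -0.01267413],
       [-0.98934323,  0.00730945, -0.14541854],
       [ 0.14549728,  0.01173569, -0.98928905]]), 't': array([0.0085893 , 0.57328088, 1.14549527])}
{'time': 0.1, 'joint_positions': array([ 1.08691818e+00,  8.78919467e-02,  1.37205040e+00, -6.57046841e-06,
        1.68362562e+00, -1.03114380e-01]), 'qvel': array([ 0.00101925, -0.00056007, -0.00283777,  0.00111875, -0.00041437,
        0.00060098]), 'joint_torque': array([ 1.99478251e-03, -3.41252625e+01, -3.03302693e+01,  7.19877868e-02,
        3.04335065e-02, -1.01553749e-04]), 'tool_pos': array([0.20427194, 0.51034261, 0.30164186]), 'ee_rot': array([-3.13962715e+00, -1.96827563e-04,  2.76082796e+00]), 'wrist_force': array([-0.1012442 , -0.36831872, -0.6878202 ]), 'wrist_torque': array([ 0.03738804, -0.04826574,  0.025636  ]), 'finger_force': 0.0, 'width': 0.09433484376804584}
```

View pics/scene0.png

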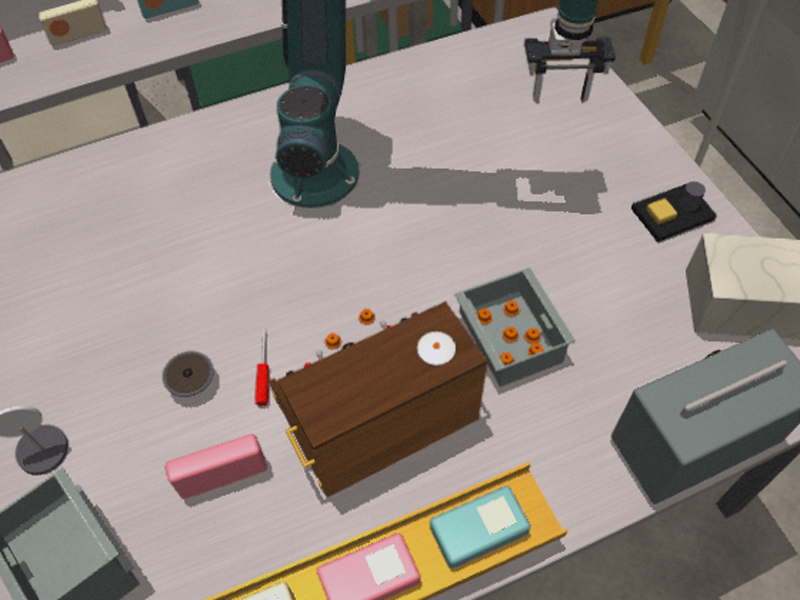

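View pics/top0.png

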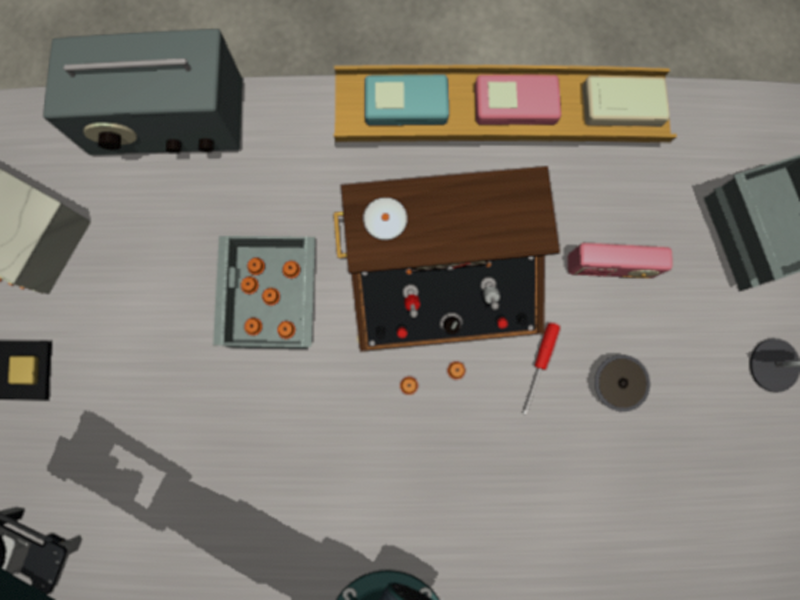

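The top picture shows the meter with its top corners at about (341,185), (547,167), (558,253) and (350,271). The red toggle is on the left (+y) at (412,299) and the plain one is at (490,294). I'll fit the pose and check it by reprojection.

```bash
cat > h.py <<'E'
import numpy as np, cv2
from scipy.optimize import least_squares
from scipy.spatial.transform import Rotation as Ro
def proj(c,X):
    p=np.atleast_2d(X)@c["R"].T+c["t"]; s=p[:,:2]/p[:,2:]
    r2=(s**2).sum(1,keepdims=True); s=s*(1+c["k1"]*r2)
    f=210/np.tan(np.radians(c["fovy"]/2)); return s*f+[c["cx"],c["cy"]]
def m2w(q,P):
    return np.atleast_2d(P)@Ro.from_euler('z',q[2]).as_matrix().T+[q[0],q[1],0]
def lev(a,d,side=1): # point on lever, meter frame; a=lean to front
    return np.array([-.035-d*np.sin(a),side*.065,.1+d*np.cos(a)])
A0,A1=np.radians(46),np.radians(20)
E
python3 - <<'E'
from h import *
from bench import eyes
c=eyes.get_calibration("top")
P=np.array([[.12,.16,.225],[.12,-.16,.225],[-.018,-.16,.225],[-.018,.16,.225],[-.12,.16,.045],[-.12,-.16,.045],lev(A0,.03),lev(A0,.03,-1)])
U=np.array([[341,185],[547,167],[558,253],[350,271],[362,349],[544,332],[412,299],[490,294]])*.7
r=least_squares(lambda q:(proj(c,m2w(q,P))-U).ravel(),[.6,0,0],loss='soft_l1')
q=r.x; print(q); print((proj(c,m2w(q,P))-U).round(1))
im=eyes.snapshot("top")[100:260,220:420,::-1]; im=cv2.resize(im,(800,640))
im=np.ascontiguousarray(im[:600])
for u in (proj(c,m2w(q,P))-[220,100])*4+2: cv2.circle(im,tuple(int(v) for v in u),3,(0,255,0),1)
cv2.imwrite("pics/top1.png",im)
np.save("q.npy",q)
E
```

```text
[ 0.6188154 -0.105207   0.0860406]
[[-0.5 -1.4]
 [ 1.3 -1.6]
 [ 2.3 -0.3]
 [-1.5  0.7]
 [-1.9  0.3]
 [-0.5 -0. ]
 [ 0.1  1.9]
 [ 1.   0.2]]
```

View pics/top1.png

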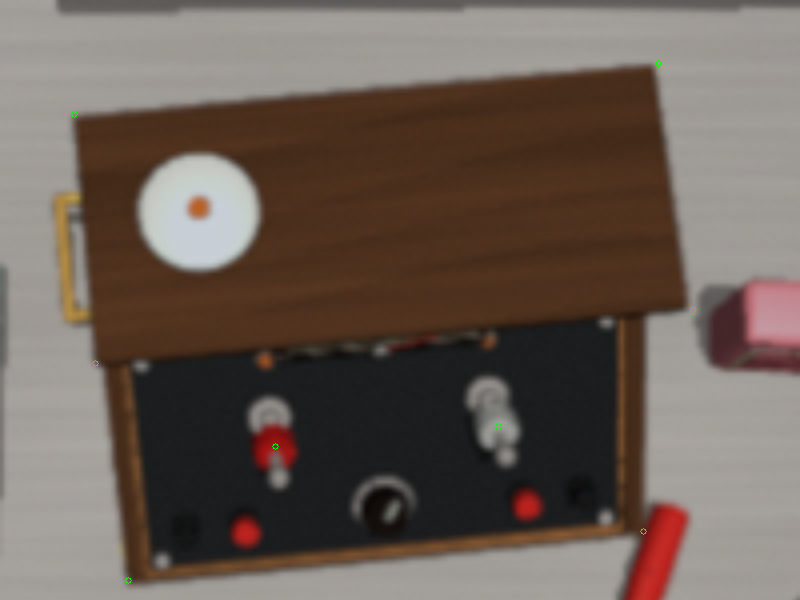

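The fit agrees with the edges to about 2 px, roughly 3 mm. The yaw is 0.086, and the red toggle is at +y. Next I'll plan the standoff.

```bash
cat >> h.py <<'E'
def target(q,th,d,g=.078,side=1,off=(0,0,0)):
    """TCP pose with grasp point d up the axis leaning th from pivot"""
    Rm=Ro.from_euler('z',q[2]).as_matrix(); s,c=np.sin(th),np.cos(th)
    R=Rm@np.array([[-c,0,s],[0,1,0],[-s,0,-c]])
    return m2w(q,lev(th,d+g,side)+np.array(off))[0],R
def cur(o): return np.array(o["tool_pos"]),Ro.from_euler('xyz',o["ee_rot"]).as_matrix()
def todo(o,T):
    p,R=cur(o); print("shift rows(tool)",(R.T@(T[0]-p)/.02).round(2)," turn rows",(Ro.from_matrix(R.T@T[1]).as_rotvec()/.12).round(2), " shift in target axes",(T[1].T@(T[0]-p)/.02).round(2))
E
python3 - <<'E'
from h import *
from bench import robot
q=np.load("q.npy"); T=target(q,A0,.12); print(T[0],m2w(q,lev(0,0))); todo(robot.get_obs(),T)
E
```

```text
[ 0.43645672 -0.05569474  0.23754236] [[ 0.57835913 -0.04345516  0.1       ]]
shift rows(tool) [-21.3  -21.96   3.25]  turn rows [-1.57 -6.57 -3.67]  shift in target axes [ -4.03 -29.2    8.8 ]
```

Request:
carry_out --deltas '[{"dx": -0.71,"dy": -0.73,"dz": 0.1,"gripper": 60},{"dx": -0.71,"dy": -0.73,"dz": 0.1,"gripper": 60},{"dx": -0.71,"dy": -0.73,"dz": 0.1,"gripper": 60},{"dx": -0.71,"dy": -0.73,"dz": 0.1,"gripper": 60},{"dx": -0.71,"dy": -0.73,"dz": 0.1,"gripper": 60},{"dx": -0.71,"dy": -0.73,"dz": 0.1,"gripper": 60},{"dx": -0.71,"dy": -0.73,"dz": 0.1,"gripper": 60},{"dx": -0.71,"dy": -0.73,"dz": 0.1,"gripper": 60},{"dx": -0.71,"dy": -0.73,"dz": 0.1,"gripper": 60},{"dx": -0.71,"dy": -0.73,"dz": 0.1,"gripper": 60},{"dx": -0.71,"dy": -0.73,"dz": 0.1,"gripper": 60},{"dx": -0.71,"dy": -0.73,"dz": 0.1,"gripper": 60},{"dx": -0.71,"dy": -0.73,"dz": 0.1,"gripper": 60},{"dx": -0.71,"dy": -0.73,"dz": 0.1,"gripper": 60},{"dx": -0.71,"dy": -0.73,"dz": 0.1,"gripper": 60},{"dx": -0.71,"dy": -0.73,"dz": 0.1,"gripper": 60},{"dx": -0.71,"dy": -0.73,"dz": 0.1,"gripper": 60},{"dx": -0.71,"dy": -0.73,"dz": 0.1,"gripper": 60},{"dx": -0.71,"dy": -0.73,"dz": 0.1,"gripper": 60},{"dx": -0.71,"dy": -0.73,"dz": 0.1,"gripper": 60}]'

```text
invalid input
```

Request:
carry_out --deltas '[{"dx": -0.71,"dy": -0.73,"dz": 0.11,"gripper": 60},{"dx": -0.71,"dy": -0.73,"dz": 0.11,"gripper": 60},{"dx": -0.71,"dy": -0.73,"dz": 0.11,"gripper": 60},{"dx": -0.71,"dy": -0.73,"dz": 0.11,"gripper": 60},{"dx": -0.71,"dy": -0.73,"dz": 0.11,"gripper": 60},{"dx": -0.71,"dy": -0.73,"dz": 0.11,"gripper": 60},{"dx": -0.71,"dy": -0.73,"dz": 0.11,"gripper": 60},{"dx": -0.71,"dy": -0.73,"dz": 0.11,"gripper": 60},{"dx": -0.71,"dy": -0.73,"dz": 0.11,"gripper": 60},{"dx": -0.71,"dy": -0.73,"dz": 0.11,"gripper": 60},{"wx": -0.22,"wy": -0.94,"wz": -0.52,"gripper": 60},{"wx": -0.22,"wy": -0.94,"wz": -0.52,"gripper": 60},{"wx": -0.22,"wy": -0.94,"wz": -0.52,"gripper": 60},{"wx": -0.22,"wy": -0.94,"wz": -0.52,"gripper": 60},{"wx": -0.22,"wy": -0.94,"wz": -0.52,"gripper": 60},{"wx": -0.22,"wy": -0.94,"wz": -0.52,"gripper": 60},{"wx": -0.22,"wy": -0.94,"wz": -0.52,"gripper": 60},{"gripper": 60}]'

```text
invalid input
```

Run:
```python
from h import *
from bench import robot,eyes
q=np.load("q.npy"); T=target(q,A0,.12); o=robot.get_obs();print(o["time"],o["tool_pos"],o["ee_rot"],o["width"],o["joint_positions"]); todo(o,T)
c=eyes.get_calibration("wrist"); im=eyes.snapshot("wrist")
print(c)
im=cv2.resize(im[:,:,::-1],(800,600))
for d in (0,.02,.03,.039,.064):
  for s in (1,-1):
    u=proj(c,m2w(q,lev(A0,d,s)))[0]/.7; print(d,s,u); cv2.circle(im,tuple(int(v) for v in u),3,(0,255,0),1)
cv2.imwrite("pics/w1.png",im)
```

```text
0.15 [0.20432672 0.51037147 0.30177545] [-3.13991254e+00 -1.43613374e-04  2.76076385e+00] 0.09360811276631453 [ 1.08686497e+00  8.78096748e-02  1.37187575e+00 -3.02591529e-05
  1.68359320e+00 -1.03106050e-01]
shift rows(tool) [-21.3  -21.96   3.25]  turn rows [-1.57 -6.57 -3.67]  shift in target axes [ -4.03 -29.2    8.8 ]
{'fovy': 69.10310737082301, 'cx': 276.1161399365698, 'cy': 210.5372544023831, 'k1': -0.04776463328637759, 'R': array([[ 0.37155985,  0.92840814, -0.00126731],
       [ 0.8970574 , -0.35866051,  0.25816789],
       [ 0.23923064, -0.09706167, -0.96609924]]), 't': array([-0.54959509, -0.02575917,  0.39095222])}
0 1 [ 60.273303   776.83449739]
0 -1 [-13.58092955 791.58557418]
0.02 1 [ 43.90792539 783.54703585]
0.02 -1 [-29.96993554 797.11473244]
0.03 1 [ 35.4086284  786.96563366]
0.03 -1 [-38.36870097 799.84452937]
0.039 1 [ 27.57620689 790.07218023]
0.039 -1 [-46.03560117 802.26845714]
0.064 1 [  4.90591625 798.80433203]
0.064 -1 [-67.79790354 808.7436816 ]
```

View pics/w1.png

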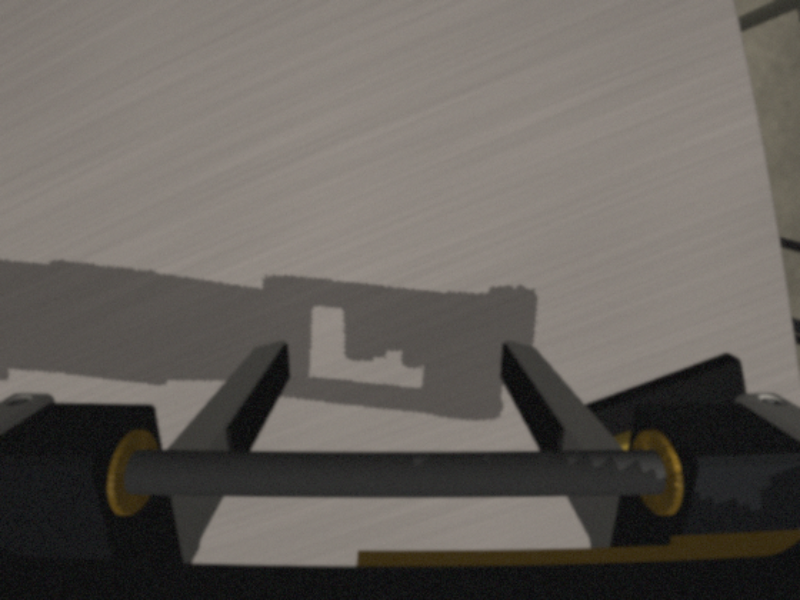

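The moves were refused, so the wrist picture shows only the bare table and the fingers at the start. I'll try again with every field given.

Request:
carry_out --deltas '[{"dx": -0.71,"dy": -0.73,"dz": 0.1,"wx": 0,"wy": 0,"wz": 0,"gripper": 60},{"dx": -0.71,"dy": -0.73,"dz": 0.1,"wx": 0,"wy": 0,"wz": 0,"gripper": 60}]'

```text
time: 0.37
tool_pos: [0.2197, 0.4729, 0.2981]
ee_rot: [-3.141, -0.0, 2.763]
wrist_force: [-0.0, -0.7, -0.8]
width: 0.0842
finger_force: 0.0
```

Request:
carry_out --deltas '[{"dx": -0.71,"dy": -0.73,"dz": 0.1,"wx": 0,"wy": 0,"wz": 0,"gripper": 60},{"dx": -0.71,"dy": -0.73,"dz": 0.1,"wx": 0,"wy": 0,"wz": 0,"gripper": 60},{"dx": -0.71,"dy": -0.73,"dz": 0.1,"wx": 0,"wy": 0,"wz": 0,"gripper": 60},{"dx": -0.71,"dy": -0.73,"dz": 0.1,"wx": 0,"wy": 0,"wz": 0,"gripper": 60},{"dx": -0.71,"dy": -0.73,"dz": 0.1,"wx": 0,"wy": 0,"wz": 0,"gripper": 60},{"dx": -0.71,"dy": -0.73,"dz": 0.1,"wx": 0,"wy": 0,"wz": 0,"gripper": 60},{"dx": -0.71,"dy": -0.73,"dz": 0.1,"wx": 0,"wy": 0,"wz": 0,"gripper": 60},{"dx": -0.71,"dy": -0.73,"dz": 0.1,"wx": 0,"wy": 0,"wz": 0,"gripper": 60},{"dx": -0.71,"dy": -0.73,"dz": 0.1,"wx": 0,"wy": 0,"wz": 0,"gripper": 60},{"dx": -0.71,"dy": -0.73,"dz": 0.1,"wx": 0,"wy": 0,"wz": 0,"gripper": 60},{"dx": -0.71,"dy": -0.73,"dz": 0.1,"wx": 0,"wy": 0,"wz": 0,"gripper": 60},{"dx": -0.71,"dy": -0.73,"dz": 0.1,"wx": 0,"wy": 0,"wz": 0,"gripper": 60},{"dx": -0.71,"dy": -0.73,"dz": 0.1,"wx": 0,"wy": 0,"wz": 0,"gripper": 60},{"dx": -0.71,"dy": -0.73,"dz": 0.1,"wx": 0,"wy": 0,"wz": 0,"gripper": 60},{"dx": -0.71,"dy": -0.73,"dz": 0.1,"wx": 0,"wy": 0,"wz": 0,"gripper": 60},{"dx": -0.71,"dy": -0.73,"dz": 0.1,"wx": 0,"wy": 0,"wz": 0,"gripper": 60},{"dx": -0.71,"dy": -0.73,"dz": 0.1,"wx": 0,"wy": 0,"wz": 0,"gripper": 60},{"dx": -0.71,"dy": -0.73,"dz": 0.1,"wx": 0,"wy": 0,"wz": 0,"gripper": 60},{"dx": -0.71,"dy": -0.73,"dz": 0.1,"wx": 0,"wy": 0,"wz": 0,"gripper": 60},{"dx": -0.71,"dy": -0.73,"dz": 0.1,"wx": 0,"wy": 0,"wz": 0,"gripper": 60}]'

```text
time: 2.03
tool_pos: [0.3752, 0.0953, 0.2585]
ee_rot: [3.141, -0.0, 2.761]
wrist_force: [-0.5, 0.2, 0.1]
width: 0.072
finger_force: 0.0
```

Request:
carry_out --deltas '[{"dx": -0.71,"dy": -0.73,"dz": 0.12,"wx": 0,"wy": 0,"wz": 0,"gripper": 60},{"dx": -0.71,"dy": -0.73,"dz": 0.12,"wx": 0,"wy": 0,"wz": 0,"gripper": 60},{"dx": -0.71,"dy": -0.73,"dz": 0.12,"wx": 0,"wy": 0,"wz": 0,"gripper": 60},{"dx": -0.71,"dy": -0.73,"dz": 0.12,"wx": 0,"wy": 0,"wz": 0,"gripper": 60},{"dx": -0.71,"dy": -0.73,"dz": 0.12,"wx": 0,"wy": 0,"wz": 0,"gripper": 60},{"dx": -0.71,"dy": -0.73,"dz": 0.12,"wx": 0,"wy": 0,"wz": 0,"gripper": 60},{"dx": -0.71,"dy": -0.73,"dz": 0.12,"wx": 0,"wy": 0,"wz": 0,"gripper": 60},{"dx": -0.71,"dy": -0.73,"dz": 0.12,"wx": 0,"wy": 0,"wz": 0,"gripper": 60},{"dx": 0,"dy": 0,"dz": 0,"wx": -0.22,"wy": -0.94,"wz": -0.52,"gripper": 60},{"dx": 0,"dy": 0,"dz": 0,"wx": -0.22,"wy": -0.94,"wz": -0.52,"gripper": 60},{"dx": 0,"dy": 0,"dz": 0,"wx": -0.22,"wy": -0.94,"wz": -0.52,"gripper": 60},{"dx": 0,"dy": 0,"dz": 0,"wx": -0.22,"wy": -0.94,"wz": -0.52,"gripper": 60},{"dx": 0,"dy": 0,"dz": 0,"wx": -0.22,"wy": -0.94,"wz": -0.52,"gripper": 60},{"dx": 0,"dy": 0,"dz": 0,"wx": -0.22,"wy": -0.94,"wz": -0.52,"gripper": 60},{"dx": 0,"dy": 0,"dz": 0,"wx": -0.22,"wy": -0.94,"wz": -0.52,"gripper": 60},{"dx": 0,"dy": 0,"dz": 0,"wx": 0,"wy": 0,"wz": 0,"gripper": 60},{"dx": 0,"dy": 0,"dz": 0,"wx": 0,"wy": 0,"wz": 0,"gripper": 60}]'

```text
time: 3.45
tool_pos: [0.4361, -0.0546, 0.2383]
ee_rot: [3.127, 0.759, -3.097]
wrist_force: [0.5, -0.6, -0.1]
width: 0.0716
finger_force: 0.0
```

```bash
cat > w.py <<'E'
import sys
from h import *
from bench import robot,eyes
q=np.load("q.npy"); T=target(q,A0,.12); o=robot.get_obs();print(o["time"],o["tool_pos"],o["ee_rot"],o["width"],o["joint_positions"]); todo(o,T)
c=eyes.get_calibration("wrist"); im=eyes.snapshot("wrist")
np.save("wc.npy",c,allow_pickle=True)
im=cv2.resize(im[:,:,::-1],(800,600))
for d in (0,.021,.03,.039,.064):
  for s in (1,-1):
    u=proj(c,m2w(q,lev(A0,d,s)))[0]/.7; print(d,s,u.round(0)); cv2.circle(im,tuple(int(v) for v in u),3,(0,255,0),1)
cv2.imwrite(f"pics/{sys.argv[1]}.png",im)
E
python3 w.py w2
```

```text
3.45 [ 0.43605817 -0.05459484  0.23826796] [ 3.12673106  0.75897787 -3.09737546] 0.07158213183991789 [-0.45803818 -0.54456165  2.14310882  0.45224873  0.90730835 -2.2427114 ]
shift rows(tool) [ 0.01 -0.06  0.04]  turn rows [-0.12 -0.36 -0.25]  shift in target axes [ 0.02 -0.06  0.04]
0 1 [396. 314.]
0 -1 [207. 318.]
0.021 1 [396. 322.]
0.021 -1 [193. 327.]
0.03 1 [396. 326.]
0.03 -1 [186. 331.]
0.039 1 [396. 330.]
0.039 -1 [179. 335.]
0.064 1 [395. 343.]
0.064 -1 [156. 348.]
```

View pics/w2.png

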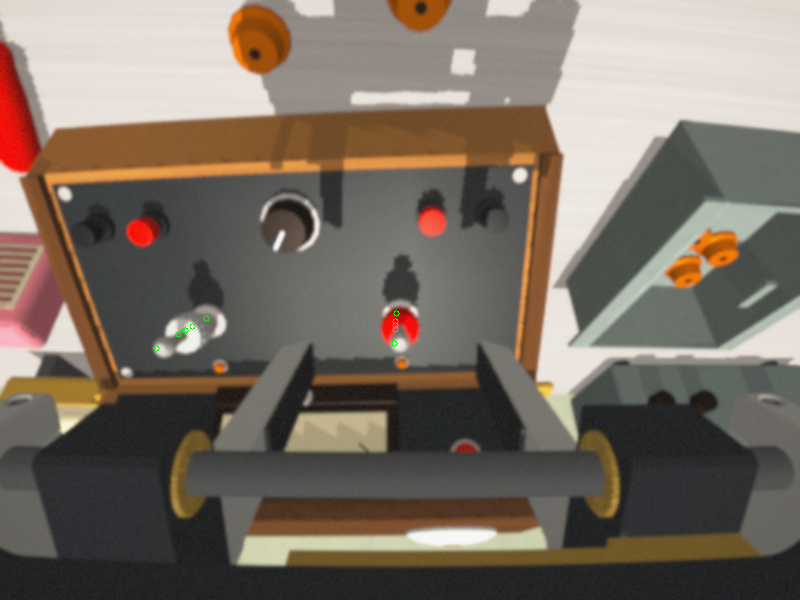

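The wrist view agrees well. The red lever end is at (400,343) against a predicted (395,343), the plain end at (163,348) against (156,348), and the plain nut at (212,322) against (207,318). I'll refine x and y from these and then go in.

Run:
```python
from h import *
from bench import robot
q=np.load("q.npy"); c=np.load("wc.npy",allow_pickle=True).item()
P=np.array([lev(A0,.064),lev(A0,.064,-1),lev(A0,0,-1)+[0,0,.003]]);U=np.array([[400,343],[163,348],[212,321]])*.7
r=least_squares(lambda v:(proj(c,m2w([*v,q[2]],P))-U).ravel(),q[:2]); print(q,r.x,r.fun.round(1))
q=np.array([*r.x,q[2]]); np.save("q1.npy",q)
todo(robot.get_obs(),target(q,A0,.12)); todo(robot.get_obs(),target(q,A0,.031))
```

```text
[ 0.6188154 -0.105207   0.0860406] [ 0.61857471 -0.10172808] [ 1.1  0.1 -0.4  0.2 -0.9  0.8]
shift rows(tool) [0.1  0.12 0.06]  turn rows [-0.12 -0.35 -0.24]  shift in target axes [0.1  0.12 0.05]
shift rows(tool) [-0.09  0.19  4.5 ]  turn rows [-0.12 -0.35 -0.24]  shift in target axes [0.1  0.12 4.5 ]
```

Request:
carry_out --deltas '[{"dx": 0.1,"dy": 0.12,"dz": 0,"wx": -0.12,"wy": -0.35,"wz": -0.24,"gripper": 110},{"dx": 0,"dy": 0,"dz": 0.75,"wx": 0,"wy": 0,"wz": 0,"gripper": 110},{"dx": 0,"dy": 0,"dz": 0.75,"wx": 0,"wy": 0,"wz": 0,"gripper": 110},{"dx": 0,"dy": 0,"dz": 0.75,"wx": 0,"wy": 0,"wz": 0,"gripper": 110},{"dx": 0,"dy": 0,"dz": 0.75,"wx": 0,"wy": 0,"wz": 0,"gripper": 110},{"dx": 0,"dy": 0,"dz": 0.75,"wx": 0,"wy": 0,"wz": 0,"gripper": 110},{"dx": 0,"dy": 0,"dz": 0.75,"wx": 0,"wy": 0,"wz": 0,"gripper": 110},{"dx": 0,"dy": 0,"dz": 0,"wx": 0,"wy": 0,"wz": 0,"gripper": 110},{"dx": 0,"dy": 0,"dz": 0,"wx": 0,"wy": 0,"wz": 0,"gripper": 110}]'

```text
time: 4.25
tool_pos: [0.5011, -0.0457, 0.1757]
ee_rot: [-3.141, 0.803, -3.051]
wrist_force: [0.2, -0.3, 0.0]
width: 0.0535
finger_force: 0.0
```

```bash
python3 - <<'E'
from h import *
from bench import robot
q=np.load("q1.npy");o=robot.get_obs();todo(o,target(q,A0,.031));print(o["joint_positions"],o["wrist_force"])
E
sed -i 's/q.npy/q1.npy/' w.py; python3 w.py w3
```

```text
shift rows(tool) [ 0.04 -0.04 -0.04]  turn rows [ 0.02 -0.    0.03]  shift in target axes [ 0.04 -0.04 -0.04]
[-0.36665898 -0.30519867  2.14302242  0.56521989  0.63348313 -2.37278239] [ 0.24143557 -0.31995212  0.01643208]
4.25 [ 0.50110501 -0.0457331   0.17574247] [-3.14103186  0.80259782 -3.05091242] 0.05345235841000992 [-0.36665898 -0.30519867  2.14302242  0.56521989  0.63348313 -2.37278239]
shift rows(tool) [ 0.04 -0.03 -4.49]  turn rows [ 0.02 -0.    0.03]  shift in target axes [ 0.04 -0.04 -4.49]
0 1 [391. 350.]
0 -1 [117. 349.]
0.021 1 [390. 369.]
0.021 -1 [ 88. 367.]
0.03 1 [390. 378.]
0.03 -1 [ 74. 375.]
0.039 1 [390. 388.]
0.039 -1 [ 59. 385.]
0.064 1 [390. 422.]
0.064 -1 [  7. 417.]
```

View pics/w3.png

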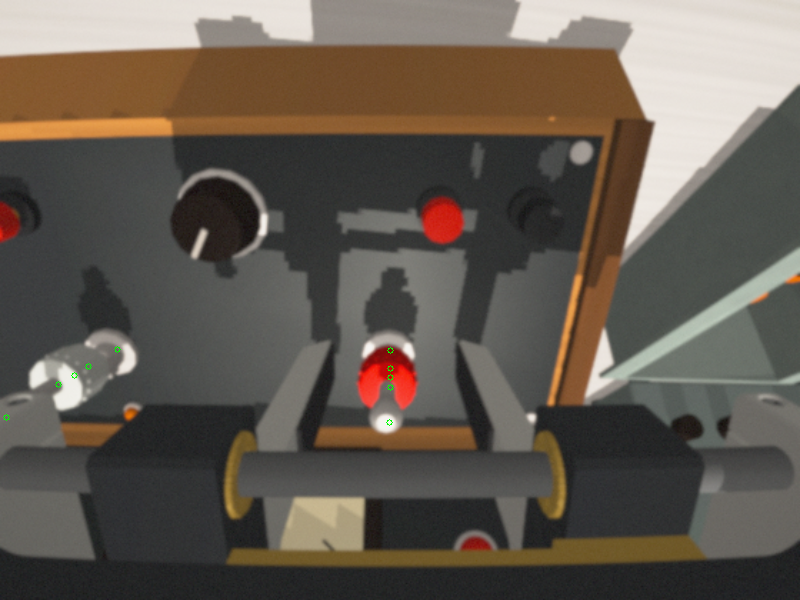

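The red collar sits between the fingers at (387,380), about 1.5 mm left of centre. I'll centre on it and close.

Request:
carry_out --deltas '[{"dx": 0.04,"dy": -0.08,"dz": -0.02,"wx": 0,"wy": 0,"wz": 0,"gripper": 110},{"dx": 0,"dy": 0,"dz": 0,"wx": 0,"wy": 0,"wz": 0,"gripper": 255},{"dx": 0,"dy": 0,"dz": 0,"wx": 0,"wy": 0,"wz": 0,"gripper": 255},{"dx": 0,"dy": 0,"dz": 0,"wx": 0,"wy": 0,"wz": 0,"gripper": 255},{"dx": 0,"dy": 0,"dz": 0,"wx": 0,"wy": 0,"wz": 0,"gripper": 255},{"dx": 0,"dy": 0,"dz": 0,"wx": 0,"wy": 0,"wz": 0,"gripper": 255},{"dx": 0,"dy": 0,"dz": 0,"wx": 0,"wy": 0,"wz": 0,"gripper": 255},{"dx": 0,"dy": 0,"dz": 0,"wx": 0,"wy": 0,"wz": 0,"gripper": 255}]'

```text
time: 4.97
tool_pos: [0.4994, -0.0484, 0.1757]
ee_rot: [-3.138, 0.805, -3.051]
wrist_force: [-2.3, -2.6, 1.7]
width: 0.0213
finger_force: 30.0
```

Gripped, at a width of 21 mm. Next I draw the collar up.

Request:
carry_out --deltas '[{"dx": 0,"dy": 0,"dz": -0.13,"wx": 0,"wy": 0,"wz": 0,"gripper": 255},{"dx": 0,"dy": 0,"dz": -0.13,"wx": 0,"wy": 0,"wz": 0,"gripper": 255},{"dx": 0,"dy": 0,"dz": -0.13,"wx": 0,"wy": 0,"wz": 0,"gripper": 255},{"dx": 0,"dy": 0,"dz": 0,"wx": 0,"wy": 0,"wz": 0,"gripper": 255},{"dx": 0,"dy": 0,"dz": 0,"wx": 0,"wy": 0,"wz": 0,"gripper": 255}]'

```text
time: 5.38
tool_pos: [0.4939, -0.0489, 0.181]
ee_rot: [-3.138, 0.805, -3.051]
wrist_force: [2.8, -3.5, -3.1]
width: 0.0209
finger_force: 30.0
```

Request:
carry_out --deltas '[{"dx": -0.22,"dy": 0,"dz": 0.004,"wx": 0,"wy": 0.315,"wz": 0,"gripper": 255},{"dx": -0.22,"dy": 0,"dz": 0.004,"wx": 0,"wy": 0.315,"wz": 0,"gripper": 255},{"dx": -0.22,"dy": 0,"dz": 0.004,"wx": 0,"wy": 0.315,"wz": 0,"gripper": 255},{"dx": -0.22,"dy": 0,"dz": 0.004,"wx": 0,"wy": 0.315,"wz": 0,"gripper": 255},{"dx": -0.22,"dy": 0,"dz": 0.004,"wx": 0,"wy": 0.315,"wz": 0,"gripper": 255},{"dx": 0,"dy": 0,"dz": 0,"wx": 0,"wy": 0,"wz": 0,"gripper": 255}]'

```text
time: 5.88
tool_pos: [0.5113, -0.0473, 0.1958]
ee_rot: [-3.138, 0.615, -3.05]
wrist_force: [0.7, -6.2, -3.5]
width: 0.0213
finger_force: 30.0
```

Run:
```python
from h import *
from bench import robot
q=np.load("q1.npy");o=robot.get_obs();p,R=cur(o);print(R.T@o["wrist_force"]);todo(o,target(q,A0-.189,.0385));print(o["joint_positions"])
```

```text
[ 1.93172762 -6.23975774  2.94498322]
shift rows(tool) [0.01 0.08 0.02]  turn rows [-0.    0.01  0.04]  shift in target axes [0.01 0.08 0.02]
[-0.31532424 -0.24460684  1.98880546  0.30563071  0.8445642  -2.11556543]
```

Request:
carry_out --deltas '[{"dx": -0.22,"dy": -0.01,"dz": 0.004,"wx": 0,"wy": 0.315,"wz": 0,"gripper": 255},{"dx": -0.22,"dy": -0.01,"dz": 0.004,"wx": 0,"wy": 0.315,"wz": 0,"gripper": 255},{"dx": -0.22,"dy": -0.01,"dz": 0.004,"wx": 0,"wy": 0.315,"wz": 0,"gripper": 255},{"dx": -0.22,"dy": -0.01,"dz": 0.004,"wx": 0,"wy": 0.315,"wz": 0,"gripper": 255},{"dx": -0.22,"dy": -0.01,"dz": 0.004,"wx": 0,"wy": 0.315,"wz": 0,"gripper": 255},{"dx": 0,"dy": 0,"dz": 0,"wx": 0,"wy": 0,"wz": 0,"gripper": 255}]'

```text
time: 6.38
tool_pos: [0.5302, -0.0457, 0.2058]
ee_rot: [3.141, 0.427, -3.052]
wrist_force: [3.5, -2.0, -2.3]
width: 0.0214
finger_force: 30.0
```

Run:
```python
from h import *
from bench import robot
q=np.load("q1.npy");o=robot.get_obs();p,R=cur(o);print(R.T@o["wrist_force"],o["wrist_torque"]);todo(o,target(q,A0-.378,.0385));print(o["joint_positions"])
```

```text
[-2.06358261 -2.34491595  3.43417175] [-0.0892824  -0.21029462 -0.21787386]
shift rows(tool) [-0.01  0.08 -0.01]  turn rows [0.01 0.02 0.03]  shift in target axes [-0.01  0.08 -0.01]
[-0.26096517 -0.12968606  1.82351906  0.16484546  1.05024917 -1.97474818]
```

Now 24.5° lean. I turn it the last bit, mostly by shifting the grasp point along the arc, until the stop is felt.

Request:
carry_out --deltas '[{"dx": -0.16,"dy": 0,"dz": 0.004,"wx": 0,"wy": 0.2,"wz": 0,"gripper": 255},{"dx": -0.08,"dy": 0,"dz": 0.01,"wx": 0,"wy": 0,"wz": 0,"gripper": 255},{"dx": -0.06,"dy": 0,"dz": 0,"wx": 0,"wy": 0,"wz": 0,"gripper": 255},{"dx": 0,"dy": 0,"dz": 0,"wx": 0,"wy": 0,"wz": 0,"gripper": 255}]'

```text
time: 6.72
tool_pos: [0.5346, -0.0453, 0.2091]
ee_rot: [-3.141, 0.403, -3.052]
wrist_force: [-4.3, -1.4, 3.8]
width: 0.0211
finger_force: 30.0
```

Run:
```python
from h import *
from bench import robot
q=np.load("q1.npy");o=robot.get_obs();p,R=cur(o);print(R.T@o["wrist_force"],o["wrist_torque"])
g=m2w([0,0,-q[2]],p+R@[0,0,.078]-[q[0],q[1],0])[0]-[-.035,.065,.1]; print(g,np.degrees(np.arctan2(-g[0],g[2])),np.hypot(g[0],g[2]))
```

```text
[ 2.57426039 -0.96535073 -5.24869929] [0.1792192  0.54783767 0.05309695]
[-0.01319678 -0.00145883  0.0373758 ] 19.447296177929594 0.0396371698518921
```

```bash
sed -i 's/A0,d,s)/(A1 if s>0 else A0),d,s)/; s/(0,.021,.03,.039,.064)/(0,.03,.039,.048,.064)/' w.py; python3 w.py w4; python3 -c "
from bench import robot;o=robot.get_obs();print(o['wrist_force'],o['width'])"
```

```text
6.7167 [ 0.53459327 -0.04528086  0.20911289] [-3.14138924  0.40346446 -3.05223026] 0.021069092054112018 [-0.2529554  -0.11165147  1.79584054  0.14979088  1.07970893 -1.95854347]
shift rows(tool) [ 3.98  0.09 -3.24]  turn rows [ 0.01 -3.33  0.02]  shift in target axes [ 2.4   0.08 -4.53]
0 1 [396. 340.]
0 -1 [133. 339.]
0.03 1 [396. 369.]
0.03 -1 [ 93. 335.]
0.039 1 [396. 379.]
0.039 -1 [ 78. 334.]
0.048 1 [397. 390.]
0.048 -1 [ 62. 333.]
0.064 1 [397. 413.]
0.064 -1 [ 29. 330.]
[-3.31226889 -1.00565936  4.28911935] 0.020954339061959454
```

View pics/w4.png

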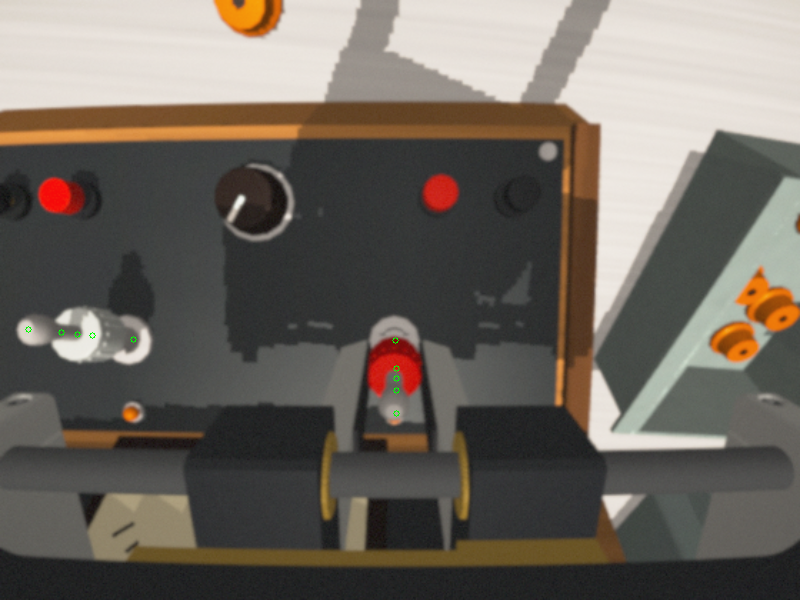

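The lever is at its upper stop, with its end at (395,410) as predicted for 20°. The plain lever is unchanged. I'll release.

Request:
carry_out --deltas '[{"dx": 0,"dy": 0,"dz": 0,"wx": 0,"wy": 0,"wz": 0,"gripper": 130},{"dx": 0,"dy": 0,"dz": 0,"wx": 0,"wy": 0,"wz": 0,"gripper": 130},{"dx": 0,"dy": 0,"dz": 0,"wx": 0,"wy": 0,"wz": 0,"gripper": 130},{"dx": 0,"dy": 0,"dz": 0,"wx": 0,"wy": 0,"wz": 0,"gripper": 130},{"dx": 0,"dy": 0,"dz": 0,"wx": 0,"wy": 0,"wz": 0,"gripper": 130}]'

```text
time: 7.18
tool_pos: [0.535, -0.0456, 0.208]
ee_rot: [-3.14, 0.403, -3.052]
wrist_force: [-0.1, 0.1, -0.1]
width: 0.0459
finger_force: 0.0
```

```bash
python3 w.py w5|head -1
```

```text
7.1833 [ 0.53502028 -0.04560478  0.20800966] [-3.14046789  0.40257557 -3.05230086] 0.045912552263152905 [-0.25275027 -0.10944424  1.79595149  0.14851292  1.07785065 -1.95799032]
```

View pics/w5.png

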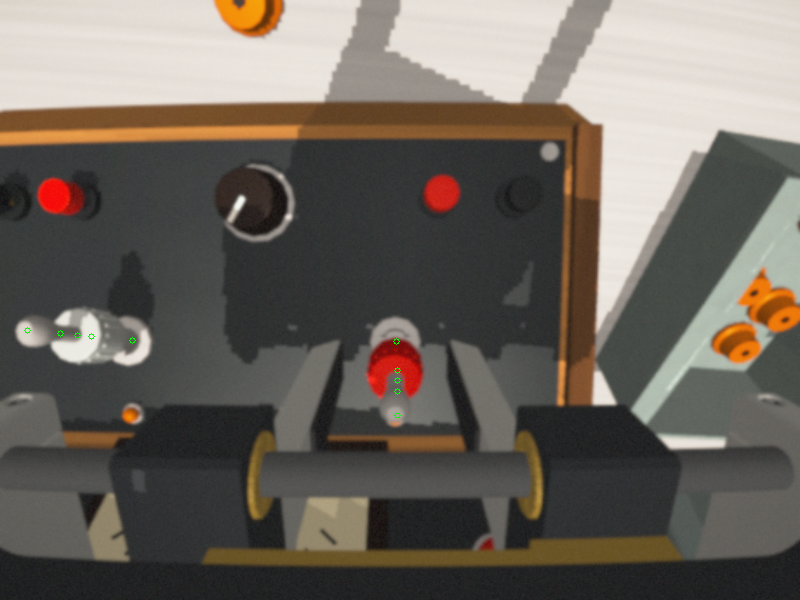

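Run:
```python
from h import *
q=np.load("q1.npy"); c=np.load("wc.npy",allow_pickle=True).item()
for f in ("w4","w5"):
    im=cv2.imread(f"pics/{f}.png").astype(int); m=(im[...,2]>90)&(im[...,1]<60)&(im[...,0]<60)
    m[:320]=0;m[440:]=0;m[:,:350]=0;m[:,440:]=0; ys,xs=np.nonzero(m); print(f,ys.min(),ys.max(),xs.min(),xs.max(),len(ys))
t=np.linspace(0,6.28,60)
for A in (A1,np.radians(24)):
  for up in (0,.005,.009):
    pts=[]
    for d in (.021+up,.039+up):
        b=lev(A,d); pts.append(b+.011*np.cos(t)[:,None]*[np.cos(A),0,np.sin(A)]+.011*np.sin(t)[:,None]*[0,1,0])
    u=proj(c,m2w(q,np.vstack(pts)))/.7; print(A,up,u.min(0),u.max(0))
```

```text
w4 338 394 367 421 2118
w5 339 395 368 422 2104
0.3490658503988659 0 [369.91869964 337.50654449] [424.99646381 404.50199306]
0.3490658503988659 0.005 [369.24329926 342.15170691] [425.85615008 411.22632902]
0.3490658503988659 0.009 [368.67564378 346.04456434] [426.57868149 416.87291477]
0.4188790204786391 0 [369.82848231 333.68509475] [425.15275232 399.46200843]
0.4188790204786391 0.005 [369.1341606  337.44537463] [426.04311622 405.32119337]
0.4188790204786391 0.009 [368.54967109 340.59968706] [426.79262355 410.24944448]
```

The collar already reads as down, with its silhouette at rows 339 to 395. I'll back off along the axis and check the lever angle with a clean view.

Request:
carry_out --deltas '[{"dx": 0,"dy": 0,"dz": -0.5,"wx": 0,"wy": 0,"wz": 0,"gripper": 110},{"dx": 0.1,"dy": 0,"dz": -0.7,"wx": 0,"wy": 0,"wz": 0,"gripper": 110},{"dx": 0.3,"dy": 0,"dz": -0.8,"wx": 0,"wy": 0,"wz": 0,"gripper": 110},{"dx": 0.5,"dy": 0,"dz": -0.8,"wx": 0,"wy": 0,"wz": 0,"gripper": 80},{"dx": 0.5,"dy": 0,"dz": -0.8,"wx": 0,"wy": -0.5,"wz": 0,"gripper": 60},{"dx": 0.5,"dy": 0,"dz": -0.5,"wx": 0,"wy": -0.5,"wz": 0,"gripper": 60},{"dx": 0.5,"dy": 0,"dz": 0,"wx": 0,"wy": -0.5,"wz": 0,"gripper": 60},{"dx": 0.5,"dy": 0,"dz": 0,"wx": 0,"wy": -0.5,"wz": 0,"gripper": 60},{"dx": 0,"dy": 0,"dz": 0,"wx": 0,"wy": 0,"wz": 0,"gripper": 60}]'

```text
time: 7.98
tool_pos: [0.4481, -0.0528, 0.255]
ee_rot: [3.141, 0.64, -3.054]
wrist_force: [-0.2, 1.0, -1.1]
width: 0.072
finger_force: 0.0
```

```bash
python3 w.py w6
python3 - <<'E'
from h import *
q=np.load("q1.npy"); c=np.load("wc.npy",allow_pickle=True).item()
u=proj(c,m2w(q,lev(A1,.04)))[0]/.7; x0,y0=int(u[0])-75,int(u[1])-65
im=cv2.imread("pics/w6.png")[y0:y0+130,max(x0-260,0):x0+150]; print(x0,y0)
for s in (0,):
  pass
cv2.imwrite("pics/w6c.png",cv2.resize(im,None,fx=800/im.shape[1],fy=800/im.shape[1],interpolation=cv2.INTER_CUBIC))
t=np.linspace(0,6.28,60)
f=cv2.imread("pics/w6.png").astype(int); m=((f[...,2]>90)&(f[...,1]<60)&(f[...,0]<60)); m=m[y0:y0+130,x0:x0+150]; ys,xs=np.nonzero(m); print("red",xs.min()+x0,xs.max()+x0,ys.min()+y0,ys.max()+y0)
for a in (20,23,27,33,46):
  A=np.radians(a)
  for up in (0,.005,.009):
    pts=np.vstack([lev(A,d)+.011*np.cos(t)[:,None]*[np.cos(A),0,np.sin(A)]+.011*np.sin(t)[:,None]*[0,1,0] for d in (.021+up,.039+up)])
    v=proj(c,m2w(q,pts))/.7; print(a,up,v.min(0).round(),v.max(0).round(), "end",(proj(c,m2w(q,lev(A,.064)))/.7).round())
E
```

```text
7.9833 [ 0.44808699 -0.05276976  0.25496473] [ 3.14138827  0.63999345 -3.05409001] 0.07197574407292583 [-0.40551613 -0.46549398  2.02605963  0.33691647  1.02658964 -2.15711567]
shift rows(tool) [0.99 0.08 0.35]  turn rows [ 0.01 -1.36  0.01]  shift in target axes [1.04 0.08 0.18]
0 1 [395. 318.]
0 -1 [207. 317.]
0.03 1 [395. 344.]
0.03 -1 [186. 324.]
0.039 1 [396. 353.]
0.039 -1 [179. 326.]
0.048 1 [396. 363.]
0.048 -1 [172. 329.]
0.064 1 [396. 381.]
0.064 -1 [157. 333.]
320 289
red 363 411 324 386
20 0 [377. 322.] [414. 367.] end [[396. 381.]]
20 0.005 [377. 326.] [414. 373.] end [[396. 381.]]
20 0.009 [377. 330.] [414. 377.] end [[396. 381.]]
23 0 [377. 320.] [414. 365.] end [[396. 377.]]
23 0.005 [377. 324.] [414. 370.] end [[396. 377.]]
23 0.009 [377. 327.] [414. 375.] end [[396. 377.]]
27 0 [377. 317.] [414. 362.] end [[396. 370.]]
27 0.005 [377. 321.] [414. 367.] end [[396. 370.]]
27 0.009 [377. 324.] [414. 371.] end [[396. 370.]]
33 0 [377. 313.] [414. 358.] end [[396. 360.]]
33 0.005 [377. 316.] [414. 361.] end [[396. 360.]]
33 0.009 [377. 318.] [415. 364.] end [[396. 360.]]
46 0 [377. 305.] [414. 345.] end [[396. 334.]]
46 0.005 [377. 306.] [414. 347.] end [[396. 334.]]
46 0.009 [376. 307.] [415. 348.] end [[396. 334.]]
```

View pics/w6c.png

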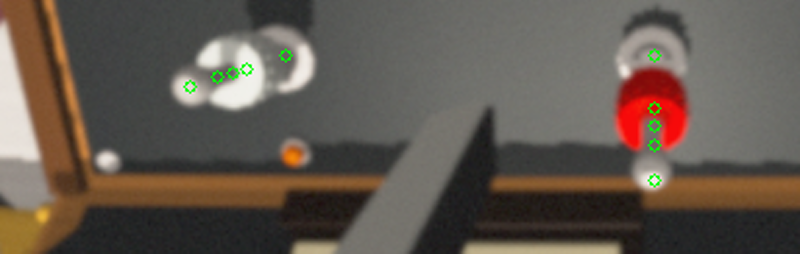

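The lever looks to be near 20° with the collar down. A check from the side is worthwhile, so I'll plan that view.

Run:
```python
from h import *
from bench import robot,eyes
q=np.load("q1.npy"); o=robot.get_obs(); p,R=cur(o); c=eyes.get_calibration("wrist")
Rc=c["R"]@R; tc=c["R"]@p+c["t"]; np.savez("cam.npz",Rc=Rc,tc=tc)  # cam = Rc*tool+tc
for n,(sh,ph) in enumerate([((0,-.10,-.02),-.5),((0,-.13,-.01),-.7),((0,-.15,0),-.8)]):
    p2=p+R@np.array(sh); R2=R@Ro.from_rotvec([ph,0,0]).as_matrix()
    c2=dict(c,R=Rc@R2.T,t=tc-Rc@R2.T@p2)
    print(sh,ph,"tcp",p2.round(3),"tips",(p2+R2@[0,0,.097]).round(3),(p2+R2@[0,-.06,.097]).round(3),(p2+R2@[0,.06,.097]).round(3))
    print((proj(c2,m2w(q,[lev(A1,0),lev(A1,.064),lev(np.radians(24),.064)]))/.7).round())
```

```text
(0, -0.1, -0.02) -0.5 tcp [ 0.446 -0.154  0.273] tips [ 0.493 -0.103  0.204] [ 0.515 -0.154  0.181] [ 0.471 -0.052  0.227]
[[371. 299.]
 [411. 346.]
 [412. 341.]]
(0, -0.13, -0.01) -0.7 tcp [ 0.455 -0.183  0.265] tips [ 0.494 -0.117  0.205] [ 0.521 -0.161  0.174] [ 0.466 -0.073  0.236]
[[347. 298.]
 [398. 341.]
 [399. 335.]]
(0, -0.15, 0) -0.8 tcp [ 0.462 -0.203  0.257] tips [ 0.497 -0.13   0.202] [ 0.526 -0.169  0.168] [ 0.467 -0.09   0.237]
[[343. 297.]
 [400. 338.]
 [401. 332.]]
```

Request:
carry_out --deltas '[{"dx": 0,"dy": -0.93,"dz": -0.07,"wx": 0,"wy": 0,"wz": 0,"gripper": 60},{"dx": 0,"dy": -0.93,"dz": -0.07,"wx": 0,"wy": 0,"wz": 0,"gripper": 60},{"dx": 0,"dy": -0.93,"dz": -0.07,"wx": 0,"wy": 0,"wz": 0,"gripper": 60},{"dx": 0,"dy": -0.93,"dz": -0.07,"wx": 0,"wy": 0,"wz": 0,"gripper": 60},{"dx": 0,"dy": -0.93,"dz": -0.07,"wx": 0,"wy": 0,"wz": 0,"gripper": 60},{"dx": 0,"dy": -0.93,"dz": -0.07,"wx": 0,"wy": 0,"wz": 0,"gripper": 60},{"dx": 0,"dy": -0.93,"dz": -0.07,"wx": 0,"wy": 0,"wz": 0,"gripper": 60},{"dx": 0,"dy": 0,"dz": 0,"wx": -0.83,"wy": 0,"wz": 0,"gripper": 60},{"dx": 0,"dy": 0,"dz": 0,"wx": -0.83,"wy": 0,"wz": 0,"gripper": 60},{"dx": 0,"dy": 0,"dz": 0,"wx": -0.83,"wy": 0,"wz": 0,"gripper": 60},{"dx": 0,"dy": 0,"dz": 0,"wx": -0.83,"wy": 0,"wz": 0,"gripper": 60},{"dx": 0,"dy": 0,"dz": 0,"wx": -0.83,"wy": 0,"wz": 0,"gripper": 60},{"dx": 0,"dy": 0,"dz": 0,"wx": -0.83,"wy": 0,"wz": 0,"gripper": 60},{"dx": 0,"dy": 0,"dz": 0,"wx": -0.83,"wy": 0,"wz": 0,"gripper": 60},{"dx": 0,"dy": 0,"dz": 0,"wx": 0,"wy": 0,"wz": 0,"gripper": 60},{"dx": 0,"dy": 0,"dz": 0,"wx": 0,"wy": 0,"wz": 0,"gripper": 60}]'

```text
time: 9.37
tool_pos: [0.4888, -0.1453, 0.3041]
ee_rot: [2.452, 0.569, -3.111]
wrist_force: [0.2, -0.7, 0.2]
width: 0.0716
finger_force: 0.0
```

Run:
```python
from h import *
from bench import robot,eyes
q=np.load("q1.npy"); o=robot.get_obs(); print(o["time"],o["tool_pos"])
c=eyes.get_calibration("wrist"); im=eyes.snapshot("wrist")[:,:,::-1]
P={(a,s):(proj(c,m2w(q,[lev(np.radians(a),d,s) for d in (0,.021,.039,.064)]))) for a,s in ((20,1),(24,1),(46,-1))}
k=6
out=[]
for s,keys in ((1,((20,1),(24,1))),(-1,((46,-1),))):
    m=P[keys[0]].mean(0).round().astype(int); x0,y0=m-[33,45]
    w=cv2.resize(np.ascontiguousarray(im[max(y0,0):y0+90,max(x0,0):x0+66]),None,fx=k,fy=k,interpolation=cv2.INTER_CUBIC)
    for kk,col in zip(keys,((0,255,0),(255,255,0))):
        for u in P[kk]: cv2.circle(w,tuple(int(v) for v in (u+.5-[max(x0,0),max(y0,0)])*k),3,col,1)
    print(s,x0,y0,w.shape); out.append(w)
cv2.imwrite("pics/side.png",np.hstack(out))
```

```text
9.3667 [ 0.48875421 -0.14533384  0.3040689 ]
1 199 138 (540, 396, 3)
-1 42 146 (540, 396, 3)
```

View pics/side.png

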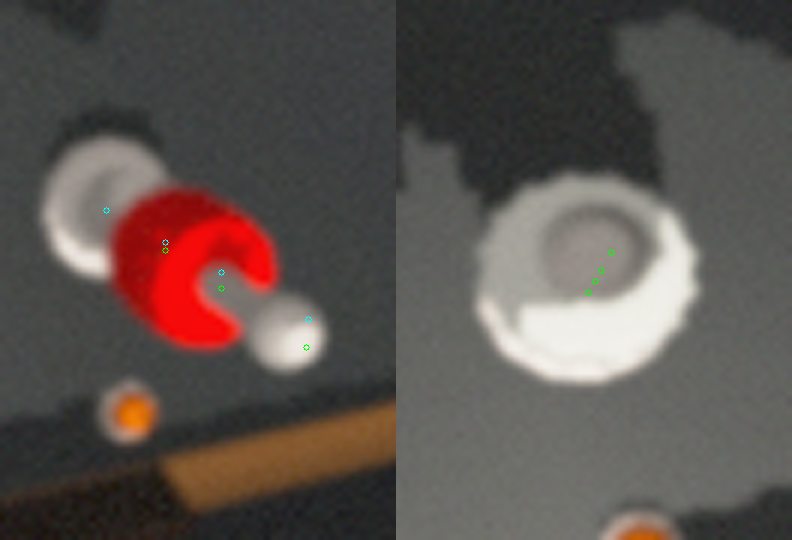

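The side view puts the lever along the 20° line: slope 34° against 34.4° predicted, where a 24° lean would give 28.6°. The collar face is at (215,283) against (221,288) predicted for fully down. The toggle is on and locked, and nothing is being touched, so I'm handing it in.

```bash
python3 -c "
from bench import robot; print(robot.close_job())"
```

```text
the job is handed in; nothing more can be done
None
```

I threw the red-collared toggle to its upper (on) position, its collar is fully down again, and the job is handed in; by the wrist picture and force reading the collar slid down in my grip at the end of the throw, before I opened the fingers, and I saw no sign of the plain toggle or loose things being disturbed.

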